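# Set up the pour-over stand

## Task

Get the pour-over stand ready to brew: slide the glass jug in under the stand, back to the rail, with its mouth centred below the round dished seat. Then push the white dripper along its slot, without lifting it off the bars, until it drops into the seat and sits fully home and level, with its outlet inside the jug's mouth. Leave the honey jar, the espresso cup and the price card where they are, and do not tip the jug or the dripper over.

Things in the scene. Friction and masses are not known exactly. Their poses are not given: they have to be found in the camera images.
- stand: Low pour-over stand, fixed: two flat wooden bars side by side along its y, 290 mm long, together 116 mm wide (its x), underside 96 mm and top 110 mm above the counter, with a 26 mm slot between them, on four dark legs at x = -46 and +51, y = +-131 mm. Its front faces its -x. Origin on the counter straight below the seat's centre, z up.
- stop_rail (a point): Middle of the front face of the thin stop rail that runs along the stand's y behind the seat, 34 mm above the counter and 47 mm behind (+x) the seat's axis. A jug pushed against it stands under the seat to about 1 mm in the stand's x; nothing guides it in y.
- seat (a point): Centre of the round dished seat halfway along the bars, at the level of their top (110 mm up): a steel-coloured tapered recess 99 mm wide at the top, 79 mm wide at its flat floor 10 mm lower. The slot runs right through it.
- dripper: White glazed coffee dripper, slippery on the bars, about 0.3 kg; origin at the centre of its foot's flat underside, z up. It rests on the bars by a tapered saucer foot, 78 mm wide below and 100 mm at 11 mm up; an outlet stub 20 mm wide hangs 18 mm below the foot into the slot. Cup rim 92 mm wide, 66 mm up. Ear handle to its -x, 69 mm from the axis. Starts left or right of the seat.
- collar (a point): Centre of the dripper's saucer edge, the widest part: 100 mm wide, upright from 11 to 15 mm above its origin; the place to push. Pushed slowly along the slot it tips forward some 10 degrees over the seat; while pushed its tail can hang, and drops when the pusher backs off; the taper centres it. Home, its origin is 10 mm below the bars' top and its stub 3 mm below the jug's rim.
- jug: Clear glass jug 85.5 mm tall, 93 mm wide, mouth 88 mm wide outside and 82 mm inside, about 0.28 kg; origin at the centre of its underside, z up. Starts on the counter in front of the stand, its black handle (on its -x side) roughly away from the stand. It passes under the bars with 10 mm and under the raised dripper's stub with 6 mm to spare.
- jug_grip (a point): Middle of the jug's upright black grip, 48 mm above its underside and 76 mm from its axis along -x. The grip is 11 mm thick (jug's y), 14 mm deep (jug's x) and reaches from 20 to 76 mm up.
- espresso_cup: Green and white espresso cup, 64 x 89 x 48 mm with its handle, on the counter to the left of the jug; origin at the centre of its underside. Leave it alone.
- price_block_1: Small slate price card in an oak foot, 22 x 68 x 52 mm, on the counter to the right; origin at the centre of its underside. Leave it alone.
- honey_jar: Honey jar with white lid, 53 mm wide, 71 mm tall, standing on the bars on the other side of the seat from the dripper; origin at the centre of its underside. Leave it alone.

How it is judged:
By the outcome, as a careful person would: the job done as asked, in the order asked, and still so for the second after the job is handed in, with the robot touching nothing.
It also fails if it takes over 64 s, if anything falls off the work surface, if the arm or the gripper's body presses on something with over 40 N, if the wrist force passes 120 N, or if a joint passes its speed limit or range.

## Robot

A 6-joint arm with a two-finger parallel gripper is mounted at the origin on a cart in front of the work surface, level with it; the furniture and walls round the work are solid. World frame = base frame: x ahead of the robot, y to its left, z up, the work surface at z = 0. Lengths are in m, angles in rad, forces in N, time in s.
With the tool pointing down it reaches from about 0.3 to 0.875 m from the base axis. Payload 6.4 kg.
Tool frame: the origin (TCP) lies at the very end of the fingers, on their centre line; the grasp point (between the pads) lies 19 mm behind it; z points along the fingers, y is the line along which they close (so a half turn about z gives the same grasp; the last joint's range is limited). The gripper opens to 85 mm and grips with 20 to 120 N. Pads are 22 mm wide; open, the fingers measure 114 mm over their backs; the gripper's body (76 mm by 85 mm) begins 54 mm behind the grasp point. The pads swing forward as they close: fully open they stand 13 mm farther back than shut.
Start: joints at [-1.34, 0.181, 1.607, -0, 1.354, -0.206], TCP at [0.243, -0.521, 0.231] pointing down, gripper open.
Joint ranges: [-2.99, 2.99], [-0.89, 2.07], [0.3, 2.58], [-1.14, 4.28], [0, 2.63], [-3.12, 3.12]. Speed limits (rad/s): [2.57, 2.57, 3.01, 3.14, 3.14, 3.14].

## Interface

Orientations are given as a unit quaternion [w, x, y, z].
In Python, from bench import * gives the robot as it stands. The module is installed in compiled form; this text tells all that it offers.
- The arm moves only by the tool arm_command, never from a script. Its arguments are lists of equal length, an entry for each row: "dp": the shift along the tool's x, y, z in units of 0.25 m (1.0 is 0.25 m), a list of three; "turn": the turn, a rotation vector about the tool's x, y, z in units of 30 degrees (1.0 is 30 degrees), a list of three; "jaw": the opening, from 0 (shut) to 1 (fully open). A call has 1 to 5 rows; each row is the pose to reach, as a shift and turn from the pose commanded when the call began, along the tool's axes at that moment; what a row does not reach only later rows make up. A row lasts 1/8 s, in which the tool goes at most 62.5 mm and 10.7 degrees, less where a joint would pass 70% of its speed; a pose out of reach is approached as far as the arm can. A call with a number of a shift or a turn outside -1 to 1 is refused whole. A call with a gripper value outside its range is refused whole. The fingers move at their own pace and stop on an object; the grip force is fixed at half the most. Time passes only in rows, so rows that repeat a pose let the fingers close. It gives the time, the measured TCP pose, the force, the opening and the grip force at its end, in the units of the state.
- get_obs(): the state, without advancing time (a new reading comes with each control period).
- camera(name): name is "scene" or "top" or "wrist"; returns the picture (420x560x3 uint8, blue, green, red); there is no depth.
- get_calibration(name): a dict with "camera_matrix" (3x3 intrinsics, pixels), "R" (3x3) and "t" (3): a world point X has camera coordinates R X + t; the wrist camera has in their place "mount" (4x4, takes a point from camera to tool coordinates, whose origin is the TCP and whose axes are the flange's). Camera axes: x right, y down, z forward; pixel columns grow to the right and rows downward; lengths in m; the calibration is good to about 2 mm. The wrist camera is an equidistant fisheye: a pixel r from the principal point sees the ray r / f radians off the axis. A picture is of the moment at which its call begins: read the wrist's pose just before it. get_calibration takes no time and is no camera call.
- hand_in(): hands the job in; it is judged then, once.
The state is a dict: "time_s": time; "q": joint angles; "dq": joint speeds; "joint_efforts": joint torques, N m; "eef_pos": TCP position; "eef_rot": TCP orientation; "wrist_force": force on the tool from outside, world axes, zero at the start; "torque": the same for the moment, N m; "opening": opening from 0.0 (shut) to 1.0 (fully open); "grasp_force": force on a finger pad.
Only numpy, scipy, OpenCV 4.12 (cv2) and the standard library are available. Lean on these libraries where they do the work, as an engineer would, in place of code of your own. Each camera call takes 0.05 s, during which the arm holds its last target. There are 200 camera calls.

## Working session

There is one attempt and no reset: what is moved stays moved. The work goes in short steps, Python scripts to look and compute and a tool call to move; the robot and the scene stay as the last step left them, time stands still between calls to the robot, and variables do not carry over. Pictures are saved under pics/ and viewed, at most 10 in all, crops included, and the job is handed in when it is done.

Besides the shell and the picture viewer there is one more tool, called after "Emit:" as name(argument=value, ...) on one line, values as JSON. arm_command: Moves the arm, as the interface text tells. Its arguments: {"type":"object","properties":{"dp":{"type":"array"},"turn":{"type":"array"},"jaw":{"type":"array"}},"required":["dp","turn","jaw"]}

```bash
mkdir -p pics; cat > h.py <<'E'
from bench import *
import numpy as np, cv2
from scipy.spatial.transform import Rotation as Ro
def ray(n,u,v):
    c=get_calibration(n);K=np.array(c["camera_matrix"]);R=np.array(c["R"]);t=np.array(c["t"])
    d=R.T@np.linalg.inv(K)@np.array([u,v,1.]);o=-R.T@t
    return o,d/np.linalg.norm(d)
def onz(n,u,v,z):
    o,d=ray(n,u,v);return o+d*(z-o[2])/d[2]
def tri(a,b):
    (o1,d1),(o2,d2)=ray(*a),ray(*b)
    s=np.linalg.lstsq(np.c_[d1,-d2],o2-o1,rcond=None)[0]
    p,q=o1+s[0]*d1,o2+s[1]*d2
    return (p+q)/2,np.linalg.norm(p-q)
def proj(n,X):
    c=get_calibration(n);p=np.array(c["camera_matrix"])@(np.array(c["R"])@np.array(X)+np.array(c["t"]));return p[:2]/p[2]
E
python3 - <<'E'
from h import *
for n in("scene","top"):
    im=camera(n);cv2.imwrite(f"pics/{n}0.png",im);c=get_calibration(n)
    R=np.array(c["R"]);print(n,-R.T@np.array(c["t"]),R[2],c["camera_matrix"])
o=get_obs();print(o["eef_pos"],o["eef_rot"],o["opening"],o["time_s"])
E
```

```text
scene [0.0488427  0.7410653  0.76260814] [ 0.43722414 -0.67659104 -0.59250284] [[542.26013425   0.         275.99505967]
 [  0.         542.26013425 205.11761667]
 [  0.           0.           1.        ]]
top [0.41420417 0.00726329 1.19386177] [ 0.10328929 -0.00951548 -0.99460584] [[410.51784278   0.         281.69938102]
 [  0.         410.51784278 213.20715623]
 [  0.           0.           1.        ]]
[ 0.24314647 -0.52052776  0.23048006] [-7.78347641e-04  9.76246471e-01  2.16661536e-01  2.25041030e-06] 1.001636553728979 0.1
```

View pics/scene0.png

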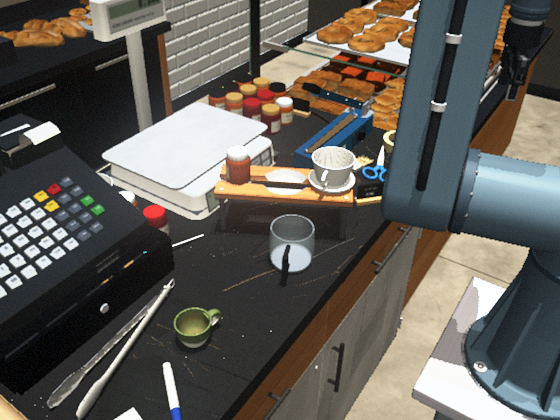

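View pics/top0.png

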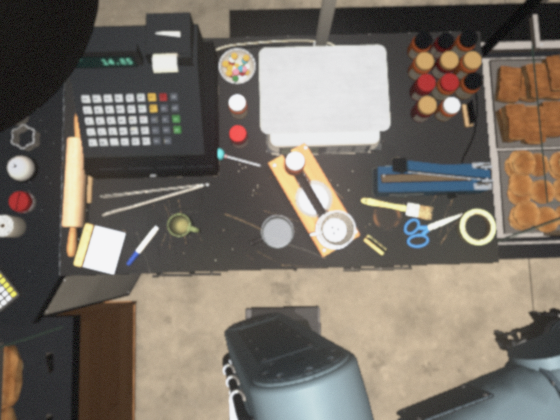

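The overview shows the stand at top (270–360, 145–255), dripper at (336,230), honey jar at (295,161), jug at (277,232), and cup at (180,225). I'll zoom in for edges.

```bash
python3 - <<'E'
import cv2,numpy as np
a=cv2.imread("pics/top0.png")[135:270,250:400];b=cv2.imread("pics/scene0.png")[135:285,210:400]
cv2.imwrite("pics/c1.png",cv2.resize(a,None,fx=4.4,fy=4.4,interpolation=cv2.INTER_CUBIC))
cv2.imwrite("pics/c2.png",cv2.resize(b,None,fx=4,fy=4,interpolation=cv2.INTER_CUBIC))
E
```

```text
(no output)
```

View pics/c1.png

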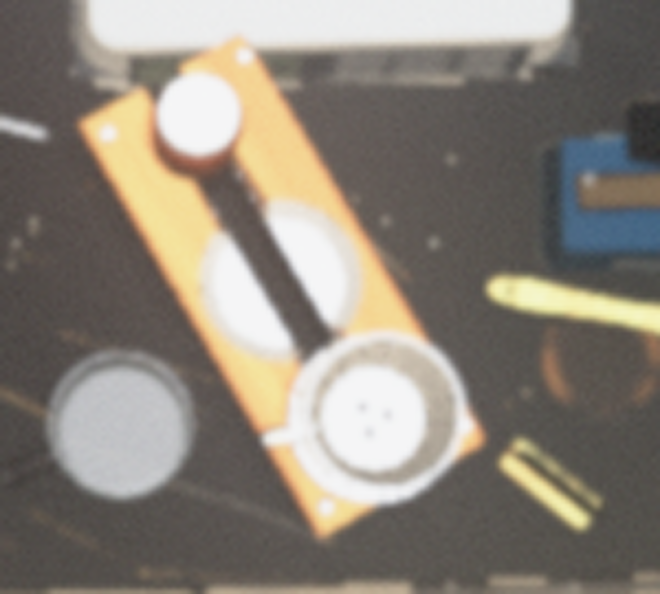

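View pics/c2.png

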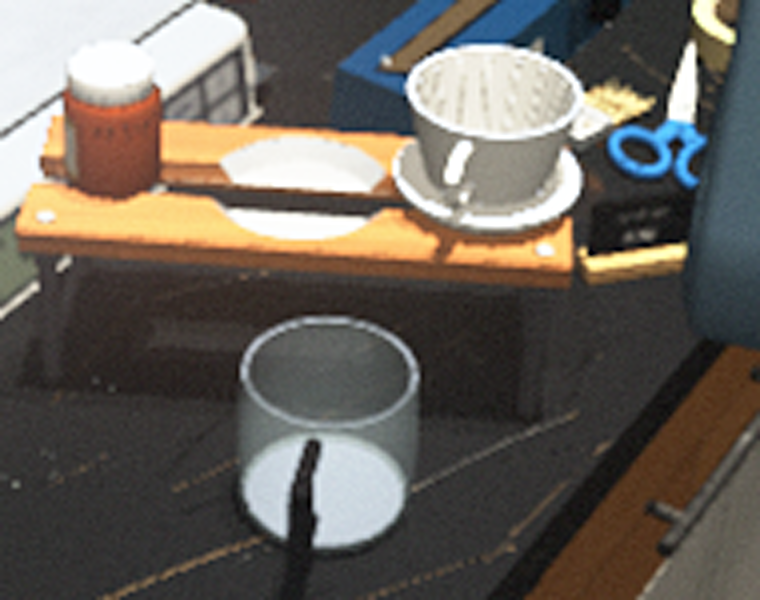

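Crop c1: bar corners (80,124), (240,38), (322,538), (485,437), seat centre about (281,280), jug rim circle about (121,422). Crop c2: screws (45,216) and (545,249), jug rim ellipse centre (330,372), grip from (313,445) downward.

```bash
python3 - <<'E'
from h import *
T=lambda u,v:("top",250+(u+.5)/4.4-.5,135+(v+.5)/4.4-.5)
S=lambda u,v:("scene",210+(u+.5)/4-.5,135+(v+.5)/4-.5)
pr=lambda n,x:print(n,np.round(x[0],4),round(x[1],4))
pr("screwL",tri(T(108,133),S(45,216)));pr("screwR",tri(T(326,508),S(545,249)))
pr("cornerFL",tri(T(80,124),S(18,240)));pr("cornerFR",tri(T(322,538),S(572,273)))
for n,p in dict(FL=(80,124),BL=(240,38),FR=(322,538),BR=(485,437),seat=(281,280),sL=(108,133),sL2=(245,57),sR=(326,508)).items(): print(n,onz(*T(*p),.11).round(4))
c=[onz(*T(*p),.11) for p in((80,124),(240,38),(322,538),(485,437))]
print("mean",np.mean(c,0).round(4),"len",np.linalg.norm(c[0]-c[2]),np.linalg.norm(c[0]-c[1]))
d=c[0]-c[2]+c[1]-c[3];print("ydir deg",np.degrees(np.arctan2(d[1],d[0])))
# jug rim
for p in((240,372),(419,372),(330,317),(330,428)): print("jug rim scene",onz(*S(*p),.0855).round(4))
t,s=cv2.imread("pics/top0.png"),cv2.imread("pics/scene0.png")
print("jug floor scene c",onz(*S(324,492),.003).round(4))
print("jug top rim circ c",onz(*T(120,418),.0855).round(4),"floor",onz(*T(122,432),.004).round(4))
print("rimc tri");pr("rim",tri(T(120,418),S(329,371)))
# grip: dark pixel column in scene
g=cv2.cvtColor(s,cv2.COLOR_BGR2GRAY)
for v in range(240,296,3):
    r=g[v,272:300]; print(v,''.join('%4d'%x for x in r))
# dripper foot/collar
print("drip rim top",onz(*T(378,415),.176).round(4));pr("driprim",tri(T(375,414),S(495,92)))
E
```

```text
screwL [0.6582 0.0134 0.1099] 0.0006
screwR [ 0.4263 -0.1105  0.111 ] 0.0006
cornerFL [0.6652 0.0299 0.1014] 0.0018
cornerFR [ 0.4086 -0.108   0.1045] 0.0007
FL [0.664  0.0302 0.11  ]
BL [ 0.7151 -0.0695  0.11  ]
FR [ 0.4083 -0.1076  0.11  ]
BR [ 0.4657 -0.208   0.11  ]
seat [ 0.5644 -0.089   0.11  ]
sL [0.658  0.0132 0.11  ]
sL2 [ 0.703  -0.0721  0.11  ]
sR [ 0.426  -0.1107  0.11  ]
mean [ 0.5633 -0.0887  0.11  ] len 0.2905046411520708 0.11196011182119972
ydir deg 28.67185670366505
jug rim scene [0.517  0.0382 0.0855]
jug rim scene [ 0.4436 -0.0129  0.0855]
jug rim scene [ 0.5043 -0.0258  0.0855]
jug rim scene [0.4571 0.0492 0.0855]
jug floor scene c [0.4818 0.0104 0.003 ]
jug top rim circ c [0.4851 0.011  0.0855] floor [0.4811 0.0102 0.004 ]
rimc tri
rim [0.4839 0.0103 0.0831] 0.0031
240   99 107 110 116 121 114 119 124 118 127 154 165 166 159 150 153 145 137 133 127 130 122 125 124 133 136 134 144
243  100 107 108 113 112 120 116 119 116 121 130 143 153 152 156 154 152 170 173 166 165 159 156 152 147 136 131 124
246   97 109 110 110 127 157 177 187 196 200 202 211 222 194 104  40 
[... 1299 characters left out ...]
 55  55  50  51  51  52  53  47  50
282   49  50  50  55  52  47  43  41  31  24  27  28  27  28  40  55  50  46  46  46  43  48  49  52  50  53  48  50
285   50  44  48  47  46  44  43  41  34  32  26  26  31  29  44  52  51  48  51  47  49  49  52  56  61  57  48  69
288   51  47  50  52  48  46  46  44  43  44  49  48  50  46  52  52  49  53  52  49  49  52  52  52  51  49  49  51
291   51  47  50  49  52  52  51  49  49  50  46  52  51  49  52  47  47  50  49  49  47  47  49  50  48  51  48  51
294   48  47  52  49  48  43  50  47  51  44  51  51  50  51  49  48  49  50  52  49  50  46  51  49  48  48  51  50
drip rim top [ 0.4767 -0.135   0.176 ]
driprim [ 0.4762 -0.1337  0.1772] 0.0023
```

```bash
cat >> h.py <<'E'
A=np.radians(28.3);YS=np.array([np.cos(A),np.sin(A),0]);XS=np.array([np.sin(A),-np.cos(A),0]);O=np.array([.564,-.089,0])
st=lambda p:np.array([(p-O)@XS,(p-O)@YS,p[2]]).round(4)   # world->stand
def W(x,y,z):return O+x*XS+y*YS+np.array([0,0,z])          # stand->world
def wray(u,v,o):
    c=get_calibration("wrist");K=np.array(c["camera_matrix"]);M=np.array(c["mount"])
    x,y=(u-K[0,2])/K[0,0],(v-K[1,2])/K[1,1];r=np.hypot(x,y)
    d=np.array([x/r*np.sin(r),y/r*np.sin(r),np.cos(r)]) if r>0 else np.array([0,0,1.])
    w,a,b,cc=o["eef_rot"];R=Ro.from_quat([a,b,cc,w]).as_matrix()
    return o["eef_pos"]+R@M[:3,3],R@M[:3,:3]@d
def wproj(X,o):
    c=get_calibration("wrist");K=np.array(c["camera_matrix"]);M=np.array(c["mount"])
    w,a,b,cc=o["eef_rot"];R=Ro.from_quat([a,b,cc,w]).as_matrix()
    p=np.linalg.inv(M)@np.r_[R.T@(np.array(X)-o["eef_pos"]),1];r=np.hypot(p[0],p[1]);t=np.arctan2(r,p[2])
    return K[0,0]*t*p[0]/r+K[0,2],K[1,1]*t*p[1]/r+K[1,2]
def goto(p,tool_x_deg,tilt_deg,o=None):
    """dp (units) and turn (units) in tool axes from the present pose; tilt: neg about tool y"""
    o=o or get_obs();w,a,b,cc=o["eef_rot"];R=Ro.from_quat([a,b,cc,w])
    t=np.radians(tool_x_deg);x=np.array([np.cos(t),np.sin(t),0]);z=np.array([0,0,-1.]);T=Ro.from_matrix(np.c_[x,np.cross(z,x),z])*Ro.from_rotvec([0,-np.radians(tilt_deg),0])
    dp=R.inv().apply(np.array(p)-o["eef_pos"])/.25;tn=np.degrees((R.inv()*T).as_rotvec())/30
    print("dp",dp.round(4),"turn",tn.round(4));return dp,tn
E
python3 - <<'E'
from h import *
T=lambda u,v:("top",250+(u+.5)/4.4-.5,135+(v+.5)/4.4-.5)
J=np.array([.483,.0105,0]);print("jug st",st(J),"drip st",st(np.array([.4762,-.1337,.11])),"honey",st(onz(*T(198,114),.181)))
print("card",st(onz(*T(550,485),.0)),onz(*T(550,485),0.03))
# grip: rows vs column centres of outer (far) edge; intersect with vertical circle r=.076
for u,v in((285,262),(285.5,266),(284.7,273),(283.2,279),(282.8,284)):
    o,d=ray("scene",u,v);o2=o-J
    a=d[:2]@d[:2];b=2*o2[:2]@d[:2];c=o2[:2]@o2[:2]-.078**2
    for s in np.roots([a,b,c]):
        p=o+s*d
        if np.isreal(s) and p[2]>0 and p[2]<.1: print(v,p.round(4),np.degrees(np.arctan2(*(p-J)[1::-1])).round(1))
m=get_calibration("wrist");print(np.round(m["mount"],3),m["camera_matrix"])
print("hover");goto(W(-.126-.10,-.024,.20),118.3,0)
E
```

```text
jug st [-0.126  -0.0241  0.    ] drip st [-0.0023 -0.0985  0.11  ] honey [-0.0026  0.1009  0.181 ]
card [ 0.1007 -0.1974  0.    ] [ 0.43734812 -0.26419685  0.03      ]
262 [0.4515 0.0819 0.0599] 113.8
266 [0.4504 0.0813 0.0498] 114.7
273 [0.4513 0.0818 0.0311] 114.0
279 [0.4537 0.0828 0.0145] 112.1
284 [0.4541 0.0829 0.0008] 111.8
[[-0.    -0.959 -0.283  0.072]
 [ 1.    -0.001  0.     0.001]
 [-0.001 -0.283  0.959 -0.143]
 [ 0.     0.     0.     1.   ]] [[325.1922621    0.         284.85492004]
 [  0.         325.1922621  208.93874026]
 [  0.           0.           1.        ]]
hover
dp [ 1.7456 -1.918   0.1254] turn [-1.7000e-03 -2.9000e-03 -3.1091e+00]
```

```bash
cat >> h.py <<'E'
def chain(wps,o=None):
    """wps: list of (pos,yaw,tilt); each a call, from the previous ideal pose"""
    o=dict(o or get_obs())
    for p,y,t in wps:
        goto(p,y,t,o)
        a=np.radians(y);x=np.array([np.cos(a),np.sin(a),0]);z=np.array([0,0,-1.])
        T=Ro.from_matrix(np.c_[x,np.cross(z,x),z])*Ro.from_rotvec([0,-np.radians(t),0]);q=T.as_quat()
        o["eef_pos"]=np.array(p);o["eef_rot"]=np.array([q[3],*q[:3]])
E
python3 - <<'E'
from h import *
chain([((.31,-.32,.25),54,0),((.36,-.10,.25),84,0),((.44,.10,.22),114,0)])
E
```

```text
dp [ 0.5817 -0.6138 -0.0769] turn [-0.0027 -0.0014 -0.9658]
dp [ 0.8295 -0.3554  0.    ] turn [ 0.  0. -1.]
dp [0.8291 0.2346 0.12  ] turn [ 0.  0. -1.]
```

Emit:
arm_command(dp=[[0.58,-0.61,-0.08],[0.58,-0.61,-0.08],[0.58,-0.61,-0.08],[0.58,-0.61,-0.08]], turn=[[0,0,-0.97],[0,0,-0.97],[0,0,-0.97],[0,0,-0.97]], jaw=[1,1,1,1])

```text
time_s: 0.6
eef_pos: [0.3108, -0.3185, 0.2512]
eef_rot: [-0.0, 0.89, 0.457, 0.0]
wrist_force: [0.2, -1.0, -0.6]
opening: 1.002
grasp_force: 0.0
```

Emit:
arm_command(dp=[[0.83,-0.355,0],[0.83,-0.355,0],[0.83,-0.355,0],[0.83,-0.355,0]], turn=[[0,0,-1],[0,0,-1],[0,0,-1],[0,0,-1]], jaw=[1,1,1,1])

```text
time_s: 1.1
eef_pos: [0.3597, -0.0988, 0.2511]
eef_rot: [-0.0, 0.741, 0.671, 0.0]
wrist_force: [1.5, -0.8, -1.0]
opening: 1.001
grasp_force: 0.0
```

Emit:
arm_command(dp=[[0.83,0.235,0.12],[0.83,0.235,0.12],[0.83,0.235,0.12],[0.83,0.235,0.12],[0.83,0.235,0.12]], turn=[[0,0,-1],[0,0,-1],[0,0,-1],[0,0,-1],[0,0,-1]], jaw=[1,1,1,1,1])

```text
time_s: 1.72
eef_pos: [0.4391, 0.1008, 0.2204]
eef_rot: [-0.001, 0.542, 0.84, -0.0]
wrist_force: [0.0, -0.5, -0.6]
opening: 1.0
grasp_force: 0.0
```

```bash
python3 - <<'E'
from h import *
o=get_obs();print(o["eef_pos"],o["eef_rot"],o["time_s"]);im=camera("wrist");cv2.imwrite("pics/w1.png",im)
J=np.array([.483,.0105,0])
for z in(0,.0855):print(wproj(J+[0,0,z],o))
print(wproj((.452,.081,.076),o),wproj((.452,.081,.02),o))
np.save("o1.npy",o,allow_pickle=True)
E
```

```text
[0.43908078 0.100833   0.22043824] [-8.44061305e-04  5.42107624e-01  8.40308541e-01 -4.09666389e-04] 1.725
(np.float64(287.1330285711896), np.float64(258.97802019652033))
(np.float64(287.5385239493407), np.float64(295.2974740896885))
(np.float64(288.5827922662081), np.float64(218.86765758613092)) (np.float64(288.10564524840277), np.float64(202.94685846889985))
```

View pics/w1.png

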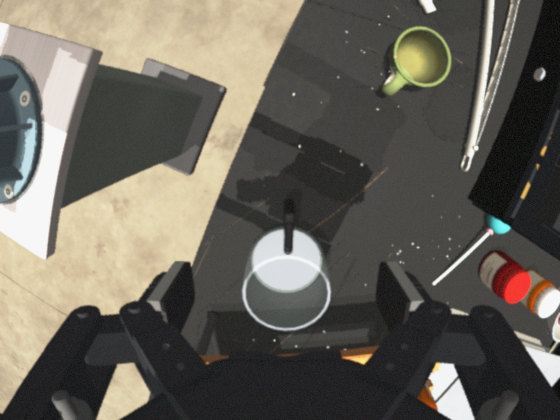

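```bash
python3 - <<'E'
from h import *
o=np.load("o1.npy",allow_pickle=True).item()
def tri2(a,b):
    (o1,d1),(o2,d2)=a,b;s=np.linalg.lstsq(np.c_[d1,-d2],o2-o1,rcond=None)[0];p,q=o1+s[0]*d1,o2+s[1]*d2
    return ((p+q)/2).round(4),np.linalg.norm(p-q).round(4)
print("grip low end",tri2(ray("scene",283.2,285.5),wray(289,200,o)))
print("rim c",tri2(ray("scene",*[210+329/4,135+371/4]),wray(286.5,294,o)))
J=np.array([.483,.0105,0]);a=np.radians(114);D=np.array([np.cos(a),np.sin(a),0])
z=np.array([0,0,-np.cos(np.radians(25))])-D*np.sin(np.radians(25))
G=J+.076*D+[0,0,.05];P=G+.019*z
chain([(P-.09*z,114,25),(P,114,25)])
print(P)
E
```

```text
grip low end (array([ 0.4553,  0.0781, -0.008 ]), np.float64(0.0011))
rim c (array([0.482 , 0.0094, 0.0822]), np.float64(0.0006))
dp [0.0263 0.0166 0.4252] turn [-0.0012 -0.8342  0.0092]
dp [-0.    0.    0.36] turn [0. 0. 0.]
[0.45535401 0.07259392 0.03278015]
```

Emit:
arm_command(dp=[[0.026,0.018,0.425],[0.026,0.018,0.425],[0.026,0.018,0.425],[0.026,0.018,0.425]], turn=[[0,-0.83,0],[0,-0.83,0],[0,-0.83,0],[0,-0.83,0]], jaw=[0.8,0.8,0.8,0.8])

```text
time_s: 2.28
eef_pos: [0.4398, 0.1065, 0.1141]
eef_rot: [0.18, 0.53, 0.82, -0.118]
wrist_force: [0.3, 0.4, -0.1]
opening: 0.799
grasp_force: 0.0
```

Emit:
arm_command(dp=[[0,0,0.18],[0,0,0.27],[0,0,0.36],[0,0,0.36]], turn=[[0,0,0],[0,0,0],[0,0,0],[0,0,0]], jaw=[0.7,0.6,0.6,0.6])

```text
time_s: 2.78
eef_pos: [0.4566, 0.0704, 0.0335]
eef_rot: [0.18, 0.532, 0.819, -0.118]
wrist_force: [0.2, 0.5, 0.2]
opening: 0.601
grasp_force: 0.0
```

```bash
python3 - <<'E'
from h import *
o=get_obs();print(o["eef_pos"],o["wrist_force"]);im=camera("wrist");cv2.imwrite("pics/w2.png",im[180:,120:440])
E
```

```text
[0.45656026 0.07035018 0.03346063] [0.1593207  0.4928196  0.17816183]
```

View pics/w2.png

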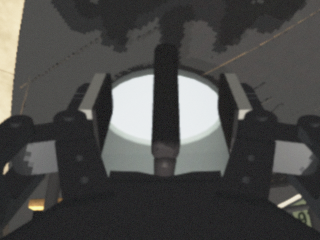

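The grip (crop column 165) lies midway between the pads (105 and 228), so I'm closing.

Emit:
arm_command(dp=[[0,0,0],[0,0,0],[0,0,0],[0,0,0],[0,0,0]], turn=[[0,0,0],[0,0,0],[0,0,0],[0,0,0],[0,0,0]], jaw=[0.4,0.2,0,0,0])

```text
time_s: 3.45
eef_pos: [0.457, 0.0724, 0.0344]
eef_rot: [0.182, 0.531, 0.82, -0.117]
wrist_force: [-0.8, -0.2, 6.3]
opening: 0.123
grasp_force: 58.8
```

```bash
cat >> h.py <<'E'
def jugnow():
    """jug axis from top-view bright floor disc and rim, near its predicted place"""
E
python3 - <<'E'
from h import *
o=get_obs();print(o["eef_pos"],o["wrist_force"],o["opening"],o["grasp_force"])
t=camera("top");cv2.imwrite("pics/t2.png",t)
p=o["eef_pos"];J=np.array([.4828,.0103,0])
def R(b):c,s=np.cos(b),np.sin(b);return np.array([[c,-s,0],[s,c,0],[0,0,1]])
rel=p-J
wp=[]
for jx,jy,yaw in((-.126,-.002,114),(-.09,0,118.3),(-.04,0,118.3),(-.01,0,118.3)):
    q=W(jx,jy,0)+R(np.radians(yaw-114))@rel; wp.append((q,yaw,25))
chain(wp)
E
```

```text
[0.45700933 0.07244389 0.03435427] [-0.76747412 -0.24863661  6.30278035] 0.12264780809531023 58.78156006336212
dp [ 0.0062  0.0894 -0.0028] turn [ 0.0039 -0.0015  0.0043]
dp [-0.1298 -0.0014  0.0605] turn [-0.0606  0.     -0.1299]
dp [-0.1813 -0.      0.0845] turn [0. 0. 0.]
dp [-0.1088 -0.      0.0507] turn [0. 0. 0.]
```

Emit:
arm_command(dp=[[0.003,0.03,-0.006],[0.004,0.06,-0.006],[0.004,0.09,-0.006],[0.004,0.09,-0.006]], turn=[[0,0,0],[0,0,0],[0,0,0],[0,0,0]], jaw=[0,0,0,0])

```text
time_s: 4.0
eef_pos: [0.4775, 0.0833, 0.0345]
eef_rot: [0.181, 0.531, 0.82, -0.116]
wrist_force: [0.9, 1.3, 0.5]
opening: 0.121
grasp_force: 58.4
```

Emit:
arm_command(dp=[[-0.043,0,0.02],[-0.086,0,0.04],[-0.13,0,0.06],[-0.13,0,0.06]], turn=[[-0.02,0,-0.043],[-0.04,0,-0.086],[-0.06,0,-0.13],[-0.06,0,-0.13]], jaw=[0,0,0,0])

```text
time_s: 4.5
eef_pos: [0.4913, 0.0498, 0.0345]
eef_rot: [0.185, 0.5, 0.839, -0.11]
wrist_force: [1.2, -1.7, 0.1]
opening: 0.122
grasp_force: 58.3
```

```bash
python3 - <<'E'
from h import *
o=get_obs();print(o["eef_pos"],o["wrist_force"]);t=camera("top");s=camera("scene");cv2.imwrite("pics/t3.png",t);cv2.imwrite("pics/s3.png",s)
print(proj("top",W(-.09,0,.0855)),proj("scene",W(-.09,0,.0855)),proj("scene",W(-.09,0,.004)))
cv2.imwrite("pics/c3.png",cv2.resize(s[130:290,210:400],None,fx=3.7,fy=3.7,interpolation=cv2.INTER_CUBIC))
E
```

```text
[0.49126207 0.04975788 0.03447272] [ 1.22703291 -1.70466492  0.12167407]
[284.15158305 216.06115478] [280.97206767 214.88560061] [280.10866197 245.05717492]
```

View pics/c3.png

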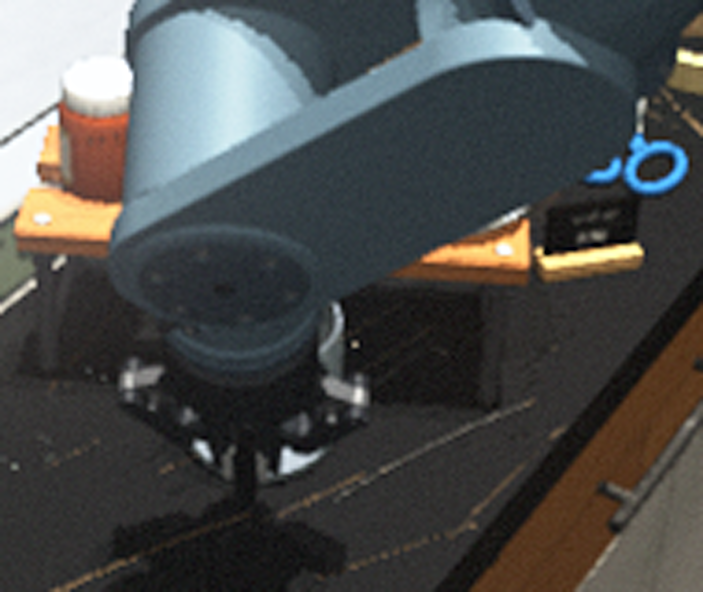

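The arm hides most of the jug. Its floor still shows at crop (240–330, 440–480), where predicted, so I'll continue toward the rail in small steps.

Emit:
arm_command(dp=[[-0.036,0,0.017],[-0.072,0,0.034],[-0.11,0,0.051],[-0.145,0,0.068],[-0.181,0,0.0845]], turn=[[0,0,0],[0,0,0],[0,0,0],[0,0,0],[0,0,0]], jaw=[0,0,0,0,0])

```text
time_s: 5.22
eef_pos: [0.5152, 0.0056, 0.0344]
eef_rot: [0.185, 0.5, 0.839, -0.11]
wrist_force: [-1.4, 3.1, 2.8]
opening: 0.114
grasp_force: 59.1
```

Emit:
arm_command(dp=[[-0.025,0,0.012],[-0.051,0,0.024],[-0.076,0,0.0355],[-0.102,0,0.0475],[-0.102,0,0.0475]], turn=[[0,0,0],[0,0,0],[0,0,0],[0,0,0],[0,0,0]], jaw=[0,0,0,0,0])

```text
time_s: 5.85
eef_pos: [0.5286, -0.0193, 0.0344]
eef_rot: [0.185, 0.5, 0.839, -0.111]
wrist_force: [1.9, -1.8, 2.5]
opening: 0.119
grasp_force: 58.4
```

```bash
python3 - <<'E'
from h import *
o=get_obs();print(o["eef_pos"],o["wrist_force"],st(o["eef_pos"]))
b=Ro.from_quat(np.r_[o["eef_rot"][1:],o["eef_rot"][0]]).as_matrix();print(b[:,0]@XS,b[:,1]@YS,b[:,1]@XS)
E
```

```text
[ 0.52858207 -0.01933193  0.03439831] [ 1.88983444 -1.8231557   2.47638602] [-0.0781  0.0018  0.0344]
-0.9067883644370389 0.9999988391720976 -0.001522911387700491
```

Emit:
arm_command(dp=[[-0.011,0,0.005],[-0.018,0,0.0085],[-0.025,0,0.0118],[-0.029,0,0.0135],[-0.0325,0,0.0152]], turn=[[0,0,0],[0,0,0],[0,0,0],[0,0,0],[0,0,0]], jaw=[0,0,0,0,0])

```text
time_s: 6.48
eef_pos: [0.5324, -0.0261, 0.0344]
eef_rot: [0.185, 0.5, 0.839, -0.11]
wrist_force: [-2.4, 2.8, 6.7]
opening: 0.121
grasp_force: 59.3
```

Emit:
arm_command(dp=[[-0.0037,0,0.0017],[-0.0037,0,0.0017]], turn=[[0,0,0],[0,0,0]], jaw=[0,0])

```text
time_s: 6.72
eef_pos: [0.533, -0.027, 0.0345]
eef_rot: [0.185, 0.5, 0.839, -0.11]
wrist_force: [-1.2, 3.4, 5.5]
opening: 0.122
grasp_force: 59.2
```

Emit:
arm_command(dp=[[-0.0037,0,0.0017],[-0.0037,0,0.0017]], turn=[[0,0,0],[0,0,0]], jaw=[0,0])

```text
time_s: 6.98
eef_pos: [0.5334, -0.0279, 0.0344]
eef_rot: [0.185, 0.5, 0.839, -0.11]
wrist_force: [-1.9, 2.8, 4.8]
opening: 0.122
grasp_force: 59.3
```

Emit:
arm_command(dp=[[-0.0037,0,0.0017],[-0.0037,0,0.0017]], turn=[[0,0,0],[0,0,0]], jaw=[0,0])

```text
time_s: 7.22
eef_pos: [0.5339, -0.0288, 0.0344]
eef_rot: [0.185, 0.5, 0.839, -0.11]
wrist_force: [-1.8, 3.7, 5.3]
opening: 0.12
grasp_force: 59.3
```

Emit:
arm_command(dp=[[-0.0037,0,0.0017],[-0.0037,0,0.0017]], turn=[[0,0,0],[0,0,0]], jaw=[0,0])

```text
time_s: 7.48
eef_pos: [0.5344, -0.0297, 0.0345]
eef_rot: [0.185, 0.5, 0.839, -0.11]
wrist_force: [-2.0, 3.4, 6.0]
opening: 0.118
grasp_force: 59.3
```

Emit:
arm_command(dp=[[-0.0055,0,0.0025],[-0.0055,0,0.0025]], turn=[[0,0,0],[0,0,0]], jaw=[0,0])

```text
time_s: 7.72
eef_pos: [0.5349, -0.0306, 0.0344]
eef_rot: [0.185, 0.5, 0.839, -0.11]
wrist_force: [-3.5, 6.1, 8.4]
opening: 0.12
grasp_force: 59.7
```

Emit:
arm_command(dp=[[-0.0055,0,0.0025],[-0.0055,0,0.0025]], turn=[[0,0,0],[0,0,0]], jaw=[0,0])

```text
time_s: 7.98
eef_pos: [0.5349, -0.0307, 0.0344]
eef_rot: [0.185, 0.5, 0.839, -0.11]
wrist_force: [-9.1, 14.6, 15.3]
opening: 0.12
grasp_force: 61.3
```

```bash
python3 - <<'E'
from h import *
o=get_obs();print(o["eef_pos"],o["wrist_force"],o["wrist_force"]@XS,st(o["eef_pos"]))
E
```

```text
[ 0.53494192 -0.03068637  0.03439273] [-9.07758817 14.61902831 15.26898805] -17.175300869960946 [-0.0651  0.0021  0.0344]
```

Emit:
arm_command(dp=[[0.006,0,-0.0028],[0.006,0,-0.0028],[0.006,0,-0.0028],[0.006,0,-0.0028],[0.006,0,-0.0028]], turn=[[0,0,0],[0,0,0],[0,0,0],[0,0,0],[0,0,0]], jaw=[0,0.3,0.5,0.5,0.5])

```text
time_s: 8.6
eef_pos: [0.5349, -0.0313, 0.0341]
eef_rot: [0.185, 0.5, 0.839, -0.111]
wrist_force: [0.2, 0.4, 0.2]
opening: 0.502
grasp_force: 0.0
```

Emit:
arm_command(dp=[[0,0,-0.12],[0,0,-0.3],[0,0,-0.5],[0,0,-0.5]], turn=[[0,0,0],[0,0,0],[0,0,0],[0,0,0]], jaw=[0.5,0.5,0.5,0.5])

```text
time_s: 9.1
eef_pos: [0.5123, 0.0162, 0.1518]
eef_rot: [0.188, 0.5, 0.839, -0.108]
wrist_force: [0.2, -0.0, 1.0]
opening: 0.501
grasp_force: 0.0
```

```bash
python3 - <<'E'
from h import *
o=get_obs();print(o["eef_pos"],o["q"],o["wrist_force"],o["opening"],st(o["eef_pos"]))
w=camera("wrist");cv2.imwrite("pics/w4.png",w);np.save("o4.npy",o,allow_pickle=True)
print("grip top",wproj(W(-.076,0,.076),o),"floor",wproj(W(0,0,.004),o),"seat",wproj(W(0,0,.11),o),"front edge",wproj(W(-.058,0,.11),o),wproj(W(-.058,0,.096),o))
E
```

```text
[0.51232352 0.01623025 0.15177401] [ 0.03642928  0.07110614  1.97132938 -0.48329794  0.946495   -0.20376089] [ 1.65350322e-01 -3.73396995e-04  1.01477965e+00] 0.5010468678699636 [-0.1172  0.0044  0.1518]
grip top (np.float64(277.6705881790334), np.float64(219.7105827037066)) floor (np.float64(279.13730843237323), np.float64(225.01880886694693)) seat (np.float64(278.51365751889756), np.float64(312.1302174078132)) front edge (np.float64(277.56515814574715), np.float64(271.036127075479)) (np.float64(277.72249460125795), np.float64(256.02473339646235))
```

View pics/w4.png

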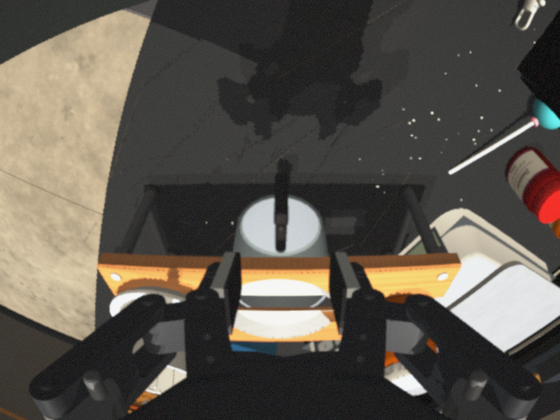

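Jug floor disc is centred at about (281,224) with the grip at (282,160–245). The stand's front screws are at (115,277) and (444,278). I'll check the jug's offset and plan the route to the dripper's far side.

```bash
python3 - <<'E'
from h import *
o=np.load("o4.npy",allow_pickle=True).item()
def wz(u,v,z):
    a,d=wray(u,v,o);return st(a+d*(z-a[2])/d[2])
w=cv2.imread("pics/w4.png");m=cv2.inRange(w,(165,165,165),(255,255,255));m[:190]=0;m[256:]=0;m[:,:225]=0;m[:,340:]=0
cs=max(cv2.findContours(m,0,1)[0],key=cv2.contourArea);p=cs[:,0].astype(float);p=p[p[:,1]<248]
q=np.array([wz(u,v,.004) for u,v in p]);lo=q[:,1].min();hi=q[:,1].max();print("floor y",lo,hi,(lo+hi)/2,"front x",q[:,0].min())
print("screws",wz(115,277,.11),wz(444,278,.11),"grip",wz(282,200,.05),wz(282.5,222,.076))
print(o["time_s"])
chain([(W(-.13,-.06,.23),90,12),(W(-.12,-.16,.25),60,0),(W(-.03,-.215,.24),28.3,-15),(W(0,-.185,.15),28.3,-15)])
E
```

```text
floor y -0.0404 0.0422 0.0009000000000000015 front x -0.036
screws [-0.0429 -0.1333  0.11  ] [-0.0411  0.1352  0.11  ] grip [-0.0733  0.0032  0.05  ] [-0.0736  0.0036  0.076 ]
9.1
dp [-0.0893 -0.2509 -0.3143] turn [0.3082 0.4228 0.9002]
dp [-0.2366 -0.3332 -0.0315] turn [0.1047 0.3908 0.9963]
dp [-0.3763  0.1907  0.04  ] turn [-0.1383  0.4872  1.0506]
dp [0.0227 0.12   0.3788] turn [0. 0. 0.]
```

Emit:
arm_command(dp=[[-0.09,-0.25,-0.31],[-0.09,-0.25,-0.31],[-0.09,-0.25,-0.31],[-0.09,-0.25,-0.31]], turn=[[0.31,0.42,0.9],[0.31,0.42,0.9],[0.31,0.42,0.9],[0.31,0.42,0.9]], jaw=[0.3,0,0,0])

```text
time_s: 9.65
eef_pos: [0.4494, -0.0053, 0.2267]
eef_rot: [0.073, 0.704, 0.702, -0.077]
wrist_force: [-0.3, -0.2, 0.3]
opening: -0.001
grasp_force: 0.0
```

Emit:
arm_command(dp=[[-0.24,-0.33,-0.03],[-0.24,-0.33,-0.03],[-0.24,-0.33,-0.03],[-0.24,-0.33,-0.03]], turn=[[0.1,0.39,1.0],[0.1,0.39,1.0],[0.1,0.39,1.0],[0.1,0.39,1.0]], jaw=[0,0,0,0])

```text
time_s: 10.15
eef_pos: [0.3657, -0.0616, 0.2464]
eef_rot: [0.0, 0.867, 0.499, -0.003]
wrist_force: [0.0, -0.1, -0.9]
opening: -0.001
grasp_force: 0.0
```

Emit:
arm_command(dp=[[-0.38,0.19,0.04],[-0.38,0.19,0.04],[-0.38,0.19,0.04],[-0.38,0.19,0.04]], turn=[[-0.14,0.49,1.0],[-0.14,0.49,1.0],[-0.14,0.49,1.0],[-0.14,0.49,1.0]], jaw=[0,0,0,0])

```text
time_s: 10.65
eef_pos: [0.3591, -0.1666, 0.2365]
eef_rot: [-0.031, 0.958, 0.255, 0.125]
wrist_force: [0.5, -0.2, 0.7]
opening: -0.0
grasp_force: 0.0
```

```bash
python3 - <<'E'
from h import *
o=get_obs();print(o["eef_pos"],o["q"],o["wrist_force"],o["opening"],st(o["eef_pos"]),o["time_s"])
w=camera("wrist");cv2.imwrite("pics/w5.png",w);np.save("o5.npy",o,allow_pickle=True)
for p in((0,-.0985,.176),(0,-.0985,.123),(0,-.1485,.123),(0,-.145,.11)):print(p,wproj(W(*p),o))
chain([(W(0,-.18,.15),28.3,-15),(W(0,-.18,.1155),28.3,-15),(W(0,-.165,.1155),28.3,-15)])
E
```

```text
[ 0.35906654 -0.16656732  0.23648159] [-0.96086835 -0.36537801  2.11957424  0.26274349  1.36686647  0.03936403] [ 0.45811134 -0.15701128  0.71453044] -0.00013974241751528736 [-0.0289 -0.2172  0.2365] 10.65
(0, -0.0985, 0.176) (np.float64(328.4747069815138), np.float64(79.98902074550782))
(0, -0.0985, 0.123) (np.float64(320.29034202312783), np.float64(101.67816983953092))
(0, -0.1485, 0.123) (np.float64(319.6734204606467), np.float64(158.61117488146584))
(0, -0.145, 0.11) (np.float64(318.11004430909486), np.float64(156.52873809649088))
dp [0.0505 0.1182 0.3732] turn [-0.0051  0.0061  0.0507]
dp [-0.0357  0.      0.1333] turn [0. 0. 0.]
dp [0.058  0.     0.0155] turn [0. 0. 0.]
```

View pics/w5.png

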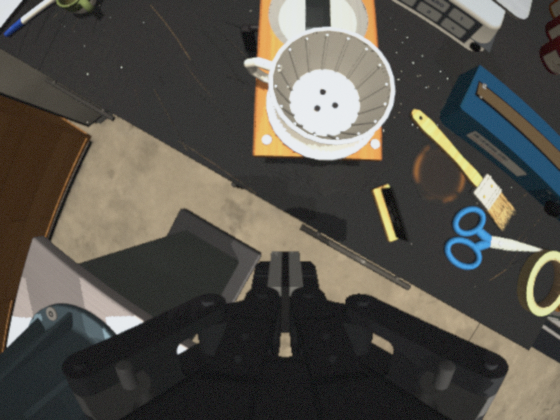

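The dripper is upright: rim centre (333,88), collar's near edge (319,161). Both agree with the prediction, and the price card at (390,212) is clear of the path.

Emit:
arm_command(dp=[[0.05,0.118,0.373],[0.05,0.118,0.373],[0.05,0.118,0.373]], turn=[[0,0,0.05],[0,0,0.05],[0,0,0.05]], jaw=[0,0,0])

```text
time_s: 11.08
eef_pos: [0.4056, -0.1722, 0.1487]
eef_rot: [-0.035, 0.961, 0.245, 0.124]
wrist_force: [-0.4, 0.2, -0.8]
opening: -0.002
grasp_force: 0.0
```

Emit:
arm_command(dp=[[-0.036,0,0.133],[-0.036,0,0.133],[0.01,0,0.145],[0.01,0,0.145]], turn=[[0,0,0],[0,0,0],[0,0,0],[0,0,0]], jaw=[0,0,0,0])

```text
time_s: 11.58
eef_pos: [0.418, -0.1699, 0.1188]
eef_rot: [-0.031, 0.961, 0.242, 0.127]
wrist_force: [0.9, -0.5, 0.5]
opening: 0.006
grasp_force: 0.0
```

```bash
python3 - <<'E'
from h import *
o=get_obs();print(o["wrist_force"],st(o["eef_pos"]),o["time_s"])
w=camera("wrist");cv2.imwrite("pics/w6.png",w);np.save("o6.npy",o,allow_pickle=True)
chain([(W(0,-.16,.1155),28.3,-15),(W(0,-.13,.1155),28.3,-15)])
E
```

```text
[ 0.85320414 -0.54775169  0.45620042] [ 0.002  -0.1669  0.1188] 11.575
dp [ 0.025  -0.007   0.0189] turn [ 0.0026  0.0015 -0.0003]
dp [0.1159 0.     0.0311] turn [0. 0. 0.]
```

Emit:
arm_command(dp=[[0,0,0],[0,0,0]], turn=[[0,0,0],[0,0,0]], jaw=[0,0])

```text
time_s: 11.88
eef_pos: [0.4165, -0.1697, 0.1173]
eef_rot: [-0.032, 0.962, 0.241, 0.126]
wrist_force: [0.5, 0.4, 0.5]
opening: -0.001
grasp_force: 0.0
```

```bash
python3 - <<'E'
from h import *
o=get_obs();print(o["wrist_force"],st(o["eef_pos"]),o["time_s"],o["eef_pos"])
chain([(W(0,-.16,.1155),28.3,-15),(W(0,-.13,.1155),28.3,-15)])
E
```

```text
[0.5119631  0.43311622 0.50708418] [ 0.0011 -0.1681  0.1173] 11.875 [ 0.41652716 -0.1696555   0.11725143]
dp [ 0.0294 -0.0045  0.0151] turn [-0.0007  0.0025 -0.0045]
dp [0.1159 0.     0.0311] turn [0. 0. 0.]
```

View pics/w6.png

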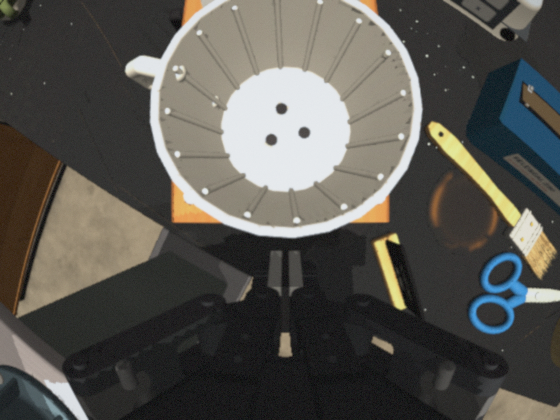

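Emit:
arm_command(dp=[[0.03,-0.004,0.015],[0.06,-0.004,0.023],[0.09,-0.004,0.031],[0.12,-0.004,0.039],[0.146,-0.004,0.046]], turn=[[0,0,0],[0,0,0],[0,0,0],[0,0,0],[0,0,0]], jaw=[0,0,0,0,0])

```text
time_s: 12.5
eef_pos: [0.4502, -0.1502, 0.1152]
eef_rot: [-0.032, 0.962, 0.241, 0.126]
wrist_force: [-0.5, -0.5, 0.8]
opening: 0.001
grasp_force: 0.3
```

```bash
python3 - <<'E'
from h import *
o=get_obs();print(o["wrist_force"],st(o["eef_pos"]),o["time_s"])
w=camera("wrist");cv2.imwrite("pics/w7.png",w);t=camera("top");cv2.imwrite("pics/t7.png",t)
d=cv2.imread("pics/w6.png")
for n,i in(("w6",d),("w7",w)):
    m=cv2.inRange(i,(150,150,150),(255,255,255))[60:240,150:420]
    m=cv2.morphologyEx(m,cv2.MORPH_OPEN,np.ones((5,5)));k,l,s,c=cv2.connectedComponentsWithStats(m);j=1+np.argmax(s[1:,4]);print(n,s[j],c[j])
chain([(W(0,-.10,.1155),28.3,-15)])
E
```

```text
[-0.49442264 -0.50254002  0.79621467] [-1.000e-04 -1.292e-01  1.152e-01] 12.5
w6 [   70     6   131   126 12479] [135.25554932  68.62817533]
w7 [   69    18   135   132 13437] [136.15427551  83.56210464]
dp [0.1125 0.     0.0292] turn [-0.0019  0.002  -0.0031]
```

Emit:
arm_command(dp=[[0.022,0,0.006],[0.045,0,0.012],[0.067,0,0.018],[0.09,0,0.024],[0.112,0,0.029]], turn=[[0,0,0],[0,0,0],[0,0,0],[0,0,0],[0,0,0]], jaw=[0,0,0,0,0])

```text
time_s: 13.22
eef_pos: [0.4756, -0.1367, 0.1155]
eef_rot: [-0.032, 0.962, 0.241, 0.126]
wrist_force: [-1.5, -0.7, 0.7]
opening: 0.0
grasp_force: 0.3
```

```bash
python3 - <<'E'
from h import *
o=get_obs();print(o["wrist_force"],st(o["eef_pos"]),o["time_s"])
w=camera("wrist");cv2.imwrite("pics/w8.png",w);s=camera("scene");cv2.imwrite("pics/s8.png",s);np.save("o8.npy",o,allow_pickle=True)
cv2.imwrite("pics/v8.png",np.hstack([w[:300,120:440],cv2.resize(s[120:270,240:400],None,fx=2,fy=2)]))
E
```

```text
[-1.50149785 -0.66572091  0.73168574] [ 1.000e-04 -1.004e-01  1.155e-01] 13.225
```

View pics/v8.png

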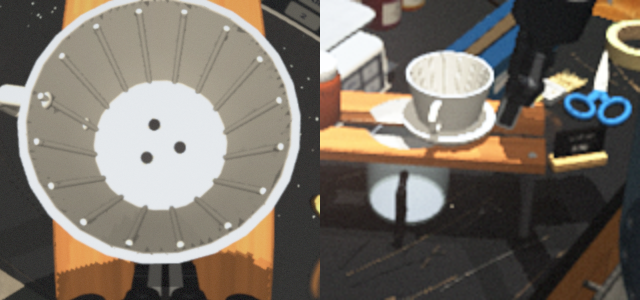

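Eleven views so far, one over the limit, so I'll work from numbers only. v8 shows the dripper upright at mid-slide, rim about (283–327, 157) in the scene frame, with the jug beneath the seat.

```bash
cat >> h.py <<'E'
def prof(s,u0,u1,v0,v1,step=1):
    g=cv2.cvtColor(s,cv2.COLOR_BGR2GRAY)
    for v in range(v0,v1,step):print(v,''.join('%4d'%x for x in g[v,u0:u1:2]))
E
python3 - <<'E'
from h import *
s=cv2.imread("pics/s8.png")
for u,v in((305,157),):print(st(onz("scene",u,v,.176)))
for y in(-.05,-.045,-.04,-.035):print(y,proj("scene",W(0,y,.176)),[proj("scene",W(0,y+d,.176)).round(1) for d in(-.046,.046)])
prof(s,276,336,144,172,2)
E
```

```text
[-0.0049 -0.0408  0.176 ]
-0.05 [309.50179274 156.05658968] [array([331.6, 157.4]), array([287.5, 154.7])]
-0.045 [307.10675762 155.9060804 ] [array([329.2, 157.3]), array([285.1, 154.5])]
-0.04 [304.71308103 155.75565648] [array([326.8, 157.1]), array([282.8, 154.4])]
-0.035 [302.32076182 155.60531787] [array([324.4, 157. ]), array([280.4, 154.2])]
144   74  67  72  67  67  68  65  62  58  64  59  50  52  58  84  84  92  91  75  98 113 108 105  45  75  87  87  88  87  84
146   66  67  66  68  69  70  61  56  53 127 229 239 206 250 244 239 203 222 189 102 106  98  45  80  90  88  88  89  86  86
148   71  73  69  70  65  59  93 245 253 248 230 238 228 235 238 233 232 230 228 255 227 209  78  88  91  89  86  86  84  50
150   76  65  73  70  62 216 255 230 233 214 236 237 239 212 239 236 218 241 229 225 225 221 255 181  82  86  89  73  48  41
152  107  99  67  64 208 252 221 239 235 218 245 239 241 224 238 237 228 229 230 227 199 212 201 248 181  88  73  49  42  43
154   88  66  69  68 255 217 229 210 237 238 242 239 240 226 239 235 232 220 228 220 230 214 202 214 254  94  50  47  57  3
[... 301 characters left out ...]
239 240 229 236 238 223 230 227 209 215 194 206 192 239 208 120 125 132  29
162   66  65  69  67  85 241 236 205 243 239 232 240 242 229 238 237 212 233 228 217 211 218 170 205 255  49 128 141  78  28
164   66  65  67  69  78 109 214 249 229 238 240 236 242 218 238 239 207 233 207 231 208 209 247 251  83  72 147  90  45  35
166  115 103  89  74  71 112 124 118 224 248 251 244 245 225 240 237 236 232 234 237 244 248 170 117  79  69 100  47  48  39
168  211 215 222 225 226 134 119 129 128 140 127 182 238 250 251 251 250 248 228 155 134 133 123 116  45  50  53  51  59  37
170  238 234 246 247 233 154 117 130 134 140 143 240 204 144 148 148 142 147 143 142 136 135 122 156 181 154 159  66 100  31
```

Emit:
arm_command(dp=[[0.015,0,0.004],[0.031,0,0.008],[0.046,0,0.012],[0.062,0,0.0165],[0.077,0,0.0205]], turn=[[0,0,0],[0,0,0],[0,0,0],[0,0,0],[0,0,0]], jaw=[0,0,0,0,0])

```text
time_s: 13.95
eef_pos: [0.4931, -0.1273, 0.1155]
eef_rot: [-0.032, 0.962, 0.241, 0.126]
wrist_force: [0.3, 0.4, 0.4]
opening: -0.004
grasp_force: 0.1
```

Emit:
arm_command(dp=[[0.01,0,0.0026],[0.02,0,0.0052],[0.03,0,0.008],[0.039,0,0.0105],[0.046,0,0.0124]], turn=[[0,0,0],[0,0,0],[0,0,0],[0,0,0],[0,0,0]], jaw=[0,0,0,0,0])

```text
time_s: 14.58
eef_pos: [0.5034, -0.1218, 0.1154]
eef_rot: [-0.032, 0.962, 0.241, 0.126]
wrist_force: [-0.1, -0.2, 0.3]
opening: -0.0
grasp_force: 0.0
```

```bash
cat >> h.py <<'E'
def rim(s,umin,umax):
    """white rim extents in scene: per-row first/last bright"""
    g=cv2.cvtColor(s,cv2.COLOR_BGR2GRAY)
    for v in range(138,176,2):
        r=np.where(g[v,umin:umax]>190)[0]
        print(v,(r.min()+umin,r.max()+umin) if len(r) else None,end="; ")
    print()
E
python3 - <<'E'
from h import *
o=get_obs();print(o["wrist_force"],st(o["eef_pos"]),o["time_s"])
s=camera("scene");cv2.imwrite("pics/s9.png",s);rim(s,255,335)
for z in(.166,.176):print(z,[proj("scene",W(x,y,z)).round(1) for x,y in((0,0),(0,-.046),(0,.046),(.046,0),(-.046,0))])
E
```

```text
[-0.08706066 -0.17622898  0.32397884] [ 1.000e-04 -6.890e-02  1.154e-01] 14.575
138 (np.int64(255), np.int64(267)); 140 (np.int64(255), np.int64(270)); 142 (np.int64(255), np.int64(271)); 144 (np.int64(255), np.int64(270)); 146 (np.int64(255), np.int64(268)); 148 (np.int64(255), np.int64(301)); 150 (np.int64(255), np.int64(306)); 152 (np.int64(255), np.int64(306)); 154 (np.int64(255), np.int64(308)); 156 (np.int64(266), np.int64(308)); 158 (np.int64(265), np.int64(308)); 160 (np.int64(265), np.int64(307)); 162 (np.int64(266), np.int64(305)); 164 (np.int64(267), np.int64(303)); 166 (np.int64(255), np.int64(300)); 168 (np.int64(255), np.int64(294)); 170 (np.int64(255), np.int64(314)); 172 (np.int64(255), np.int64(313)); 174 (np.int64(255), np.int64(312)); 
0.166 [array([285.5, 158.6]), array([307.3, 160. ]), array([263.7, 157.3]), array([287.1, 147.6]), array([283.7, 170.4])]
0.176 [array([285.6, 154.6]), array([307.6, 155.9]), array([263.8, 153.2]), array([287.3, 143.6]), array([283.8, 166.2])]
```

Rim extents (265–308, 147–170) match the home prediction (264–307, 148–170). I'm backing the pusher off to check it.

Emit:
arm_command(dp=[[-0.03,0,-0.008],[-0.12,0,-0.032],[-0.28,0,-0.075],[-0.28,0,-0.075]], turn=[[0,0,0],[0,0,0],[0,0,0],[0,0,0]], jaw=[0,0,0,0])

```text
time_s: 15.12
eef_pos: [0.4376, -0.157, 0.1153]
eef_rot: [-0.032, 0.962, 0.24, 0.125]
wrist_force: [0.2, 0.4, -0.2]
opening: -0.002
grasp_force: 0.0
```

```bash
python3 - <<'E'
from h import *
o=get_obs();print(o["wrist_force"],st(o["eef_pos"]),o["time_s"])
s=camera("scene");cv2.imwrite("pics/s10.png",s);t=camera("top");cv2.imwrite("pics/t10.png",t);a=cv2.imread("pics/s9.png")
print(np.abs(s.astype(int)-a)[140:200,255:312].mean(0).mean(0))
rim(s,262,315)
# saucer edge, scene predicted at home (r=.05, z .115)
print([proj("scene",W(x,y,.115)).round(1) for x,y in((0,-.05),(0,.05),(-.05,0))]);prof(s,252,322,166,196,2)
print("top rim",[proj("top",W(x,y,.166)).round(1) for x,y in((0,0),(0,-.046),(0,.046),(.046,0),(-.046,0))]);prof(t,286,346,170,214,2)
E
```

```text
[ 0.16839567  0.38994004 -0.18209063] [-1.000e-04 -1.435e-01  1.153e-01] 15.125
[26.94649123 25.68421053 23.33947368]
138 (np.int64(262), np.int64(267)); 140 (np.int64(262), np.int64(270)); 142 (np.int64(262), np.int64(270)); 144 (np.int64(262), np.int64(270)); 146 (np.int64(262), np.int64(268)); 148 (np.int64(262), np.int64(289)); 150 (np.int64(262), np.int64(306)); 152 (np.int64(268), np.int64(301)); 154 (np.int64(266), np.int64(304)); 156 (np.int64(264), np.int64(305)); 158 (np.int64(264), np.int64(306)); 160 (np.int64(264), np.int64(307)); 162 (np.int64(264), np.int64(306)); 164 (np.int64(266), np.int64(305)); 166 (np.int64(268), np.int64(303)); 168 (np.int64(262), np.int64(300)); 170 (np.int64(262), np.int64(314)); 172 (np.int64(262), np.int64(314)); 174 (np.int64(262), np.int64(314)); 
[array([308. , 180.4]), array([261.8, 177.4]), array([282.9, 192.1])]
166  217 215 209 203 202 186 190 109 234 250 225 223 237 236 240 218 240 238 233 228 233 220 220 213 200 254 172  53  60  57  55  56  58  58  56
168  211 210 210 213 210 211 209 149 124 144 236 248 248 228 240 234 241 240 241 2
[... 4121 characters left out ...]
245 245 238 238 245 245 245 245 230 184 175 215 231 218 217 215 177 110  90
204   81 108 224 237 226 223 232 227 204 220 243 245 245 245 245 245 245 245 242 204 171 190 236 224 216 216 217 207 148  96
206   81  86 134 147 195 215 240 236 232 207 224 243 245 245 245 245 245 241 209 169 182 229 238 217 215 217 216 216 189 116
208   81  83  83  88 165 211 236 242 235 230 209 211 233 239 241 239 227 202 168 189 226 240 229 218 214 216 216 216 210 165
210   82  81  88  94 112 189 223 240 242 239 234 224 207 196 200 191 179 198 220 239 239 224 218 218 214 213 216 217 216 197
212   81  92  85  85  84 144 206 222 239 244 241 240 237 235 229 232 238 243 244 242 215 166 206 218 217 213 216 216 216 213
```

Emit:
arm_command(dp=[[0,0,-0.2],[0,0,-0.45],[0,0,-0.45]], turn=[[0,0,0],[0,0,0],[0,0,0]], jaw=[0,0,0])

```text
time_s: 15.6
eef_pos: [0.4163, -0.1723, 0.2296]
eef_rot: [-0.028, 0.961, 0.242, 0.128]
wrist_force: [-0.3, -0.4, -0.4]
opening: 0.002
grasp_force: 0.0
```

```bash
python3 - <<'E'
from h import *
o=get_obs();print(o["wrist_force"],st(o["eef_pos"]),o["time_s"])
s=camera("scene");t=camera("top");a=cv2.imread("pics/s10.png");b=cv2.imread("pics/s8.png");c=cv2.imread("pics/scene0.png")
D=lambda x,y,r:np.abs(x.astype(int)-y)[r[1]:r[3],r[0]:r[2]].mean().round(2)
print("drip since backoff",D(s,a,(255,140,312,195)),"jug vs before push",D(s,b,(255,205,312,245)),"honey",D(s,c,(224,145,252,185)),"cup",D(s,c,(170,300,225,350)),"card",D(s,c,(356,180,385,206)))
# jug floor disc, scene
print([proj("scene",W(x,y,.004)).round(1) for x,y in((0,-.04),(0,.04),(-.04,0))]);prof(s,248,320,196,246,3)
E
```

```text
[-0.34368102 -0.44573907 -0.38620519] [ 0.0034 -0.1695  0.2296] 15.6
drip since backoff 1.97 jug vs before push 3.9 honey 3.33 cup 3.09 card 6.22
[array([301. , 220.7]), array([266.1, 218.2]), array([282.1, 230.5])]
196   91  89  90 110 111 130 144 155 168 178 182 183 156 144 110 173 208 207 211 211 209 204 211 210 209 210 208 209 208 208 206 210 206 212 211 213
199   94  94  89  96  99  93  96  95  96  99  93  93  93  92  90  91  90  91  87  87  89  85  89  87  83 106 104 128 138 152 145 173 170 174 170 157
202   67  65  64  67  70  66  72  70  96 105 120 124 124 125 134 122 120 116 117 112 106 102  98  99  91  87  92  88  90  87  89  89  88  87  83  85
205   54  50  52  54  56  53  57  61  90 110 112 117 124 124 125 131 113  77 127 131 132 128 127 123 124 113 107  98  79  60  61  63  61  56  61  62
208   49  51  57  64  48  50  48  50  86 106 113 112 138 159 190 202  50  42 165 207 192 174 146 114 118 110 105  90  65  45  48  42  43  45  49  47
211   47  47  49  48  47  42  44  45  88 101 148 188 212 219 220 204  57  43 230 220 221 226 226 207 182 118 100  90  54  48  42  39  39  3
[... 948 characters left out ...]
  34  37  35  30  34  34  34  38  64  73  47  39  32  35  37  39  35  42  44  33  35  35  43  32  38  30
235   52  52  53  54  53  52  51  46  39  38  36  33  40  38  38  33  35  32  37  30  36  31  41  32  38  38  35  35  36  34  37  33  37  33  36  38
238   58  58  52  53  52  51  54  54  46  42  48  48  52  45  42  40  29  44  44  48  48  62  74  53  52  48  48  47  45  39  36  33  35  40  32  36
241   57  52  50  58  53  52  54  48  42  51  57  50  56  50  31  32  33  52  54  67  67  52  53  55  47  51  49  47  49  50  45  45  52  41  42  43
244   55  52  55  49  48  54  38  54  54  52  55  57  49  44  49  38  54  76  43  52  53  51  55  48  59  68  51  52  54  53  51  49  52  51  54  54
```

```bash
python3 - <<'E'
from h import *
s=camera("scene");c=cv2.imread("pics/scene0.png")
for i in(c,s):
    h=cv2.inRange(cv2.cvtColor(i,cv2.COLOR_BGR2HSV),(15,70,120),(35,255,255))[193:208,352:386];print(cv2.boundingRect(h),np.argwhere(h).mean(0).round(2))
print(hand_in())
E
```

```text
(0, 0, 30, 12) [ 6.71 14.61]
(2, 3, 30, 10) [ 6.89 16.31]
the job is handed in; nothing more can be done
None
```

I handed the job in at about 16 s. Camera measurements put the jug against the rail, centred under the seat to about 1 mm, and the dripper home and level in the seat. I saw no sign that the honey jar, cup or price card moved, though the card's colour mask shifted about 2 px and I didn't resolve why. I viewed 11 pictures, one over the limit of 10.

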